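# Spring the guard rail into the rack's sockets

## Robot

A 6-joint arm with a two-finger parallel gripper is mounted at the origin on the work surface. World frame = base frame: x ahead of the robot, y to its left, z up, the work surface at z = 0. Lengths are in m, angles in degrees, forces in N, time in s.
With the tool pointing down it reaches from about 0.35 to 0.85 m from the base axis. Payload 8.1 kg.
Tool frame: the origin (TCP) lies between the finger pads; the fingertips stand nose_length ahead of it and the grasp point (between the pads) lies 2 mm behind it (nose_length is the distance from the TCP to the fingertips, in m); z points along the fingers, y is the line along which they close (so a half turn about z gives the same grasp; the last joint's range is limited). The gripper opens to 93 mm and grips with 3 to 60 N. Pads are 15 mm wide; open, the fingers measure 128 mm over their backs; the gripper's body (75 mm by 188 mm) begins 65 mm behind the grasp point.
Start: joints at [-76.169, 7.471, 85.268, -0, 87.261, -4.893], TCP at [0.193, -0.568, 0.21] pointing down, gripper open.
Joint ranges: [-169.43, 169.43], [-51.17, 129.36], [1.28, 143.12], [-76.62, 256.62], [0, 156.53], [-152.29, 152.29]. Speed limits (degrees/s): [136.94, 136.94, 159.86, 180, 180, 180].

## Interface

Orientations are given as a 3x3 rotation matrix whose columns are the frame's x, y, z axes.
In Python, from plant import read_state, read_camera, get_calibration, sign_off, regions_of, nose_length gives the robot as it stands.
- The arm moves only by the tool jog_arm, never from a script. Its argument "steps" is one flat list of numbers, 7 for each row, row after row: the shift along the tool's x, y, z in units of 30 cm (1.0 is 30 cm), then the turn, a rotation vector about the tool's x, y, z in units of 30 degrees (1.0 is 30 degrees), then the opening, from 0 (shut) to 1 (fully open). In form: [dx, dy, dz, ax, ay, az, claw, dx, dy, dz, ax, ay, az, claw, ...]. A call has 1 to 12 rows; each row is the pose to reach, as a shift and turn from the pose commanded when the call began, along the tool's axes at that moment; what a row does not reach only later rows make up. A row lasts 1/10 s, in which the tool goes at most 50 mm and 8.59 degrees, less where a joint would pass 70% of its speed; a pose out of reach is approached as far as the arm can. A call with a number of a shift or a turn outside -1 to 1 is refused whole. A call with a gripper value outside its range is refused whole. The fingers move at their own pace and stop on an object; "squeeze" is the grip in N (left out, the last holds). Time passes only in rows, so rows that repeat a pose let the fingers close. It gives the time, the measured TCP pose, the force, the opening and the grip force at its end, in the units of the state.
- read_state(): the state, without advancing time (a new reading comes with each control period).
- read_camera(name): name is "scene" or "side" or "wrist"; returns the picture (384x512x3 uint8, blue, green, red); there is no depth.
- get_calibration(name): a dict with "fx", "fy", "cx", "cy" (pixels), "k1" (the pictures are not rectified: a ray, as slopes to the right and down, at radius r is drawn at 1 + k1 r^2 times it, then the intrinsics apply), "cam_to_world" (4x4, takes a point from camera to world coordinates); the wrist camera has in their place "T_tool_cam" (4x4, takes a point from camera to tool coordinates, whose origin is the TCP and whose axes are the flange's). Camera axes: x right, y down, z forward; pixel columns grow to the right and rows downward; lengths in m; the calibration is good to about 2 mm. A picture is of the moment at which its call begins: read the wrist's pose just before it. get_calibration takes no time and is no camera call.
- sign_off(): hands the job in; it is judged then, once.
Trained networks look in the newest picture that a camera, given by its name, has taken for a name from the list of things; names that differ only in an ending like _2 or _b are one class to them, and where a whole thing is asked for, a point or a joint stands for the part that bears it (a point fixed in the world has none). Each returns a list of dicts, best first, with "score" (0 to 1); they miss things now and then, are a little off and sometimes report something else, mostly with a low value. They report only what shows in the picture. A call takes as long as a camera call.
- regions_of(camera, target): "mask" (384x512 bool, what is visible of it) and "xy" ([column, row] in pixels, amid what is visible of it).
The state is a dict: "time": time; "q": joint angles; "joint_velocities": joint speeds; "joint_efforts": joint torques, N m; "eef_pos": TCP position; "tcp_rot": TCP orientation; "ft_force": force on the tool from outside, world axes, zero at the start; "torque": the same for the moment, N m; "gripper_width": finger opening in m; "grip_force": force on a finger pad.
Only numpy, scipy, OpenCV 4.12 (cv2) and the standard library are available. Lean on these libraries where they do the work, as an engineer would, in place of code of your own. Each camera call takes 0.05 s, during which the arm holds its last target. There are 200 camera calls.

## Task

Fit the spring-loaded guard rail across the front of the white desktop rack, so that nothing slides out when the building shakes: seat one end in the socket of one cheek, press the rail lengthways to compress its spring, bring the other end down in line with the opposite socket and let the spring push it home, so that both ends sit fully in their sockets and the rail stays there by itself. Either end may go to either side. The sockets were stuck on by eye, so feel for them. Be gentle with the lacquered cheeks and their sockets (never more than about 25 N on either one), and leave everything else where it stands.

Things in the scene. Friction and masses are not known exactly. Their poses are not given: they have to be found in the camera images.
- rail_middle (a point): centre of the guard rail's tube, half-way up. The rail: a straight square aluminium tube 244 mm long, 16 x 16 mm in section, about 170 g, lying flat on the desk in front of the rack at the start. x runs along it from the fixed pin to the sprung plunger. From each end comes a round steel pin, 10 mm thick, its flat tip chamfered by 1 mm, on the tube's axis
- rail_pin (a point): outermost point of the rail's fixed pin, which stands out 14 mm from the tube: 136 mm from rail_middle along the rail's -x
- rail_plunger (a point): outermost point of the sprung plunger, which stands out 32 mm from the tube when free: 154 mm from rail_middle along the rail's +x. Pressing it in takes 3 N to start and 0.8 N more per mm (damped: 1 N more at 25 mm/s); it goes in 15 mm at most (15 N) and is solid beyond. The rail is 290 mm long overall when free, 275 mm fully compressed
- rail: the same guard rail, at the middle of its tube's underside; axes as rail_middle
- rack: the white desktop rack, fixed: a base board 210 mm deep, 330 mm wide, 18 mm thick, with an upright cheek at either end and a low back (53 mm high), open in front and above. Origin under the middle of the board; x to its back, y to its left, z up. The rail's place is roughly level, about 80 mm above the desk and 78 mm before the board's middle, with 30 mm free behind it, 60 mm behind its middle half
- cheek_left: the rack's left (+y) end panel, 18 mm thick, top edge 116 mm above the desk. Near its front, on the inner face, a dark grey socket plate: 46 mm wide, 52 mm tall, 12 mm thick, in its middle a blind recess 18 mm wide, 12.4 mm tall, 8 mm deep, facing the other cheek. Stuck on by eye, it sits up to 8 mm higher or lower than meant. Origin: where the centre of the recess's bottom was meant; axes as the rack's
- cheek_right: the rack's right (-y) end panel, mirror image of the left; its socket is up to 8 mm too high or low as well, not by the same amount. Origin as for the left, 80 mm above the desk. Recess bottoms are 286 mm apart, the sockets' faces 270 mm: a seated rail stays compressed by 4 mm (6 N), and with one end at a recess's bottom it takes 12 mm for the other end to pass the opposite face
- cup: white ceramic cup with a grey clip-on lid, 83 mm wide and 89 mm tall, standing in the rack behind the rail's place; a bystander to leave alone (origin under its middle)
- power_bank: grey power bank, 68 x 128 x 22 mm, lying in the rack; a bystander to leave alone (origin under its middle)
- whistle: steel whistle, 60 mm long, lying in the rack; a bystander to leave alone (origin under its middle)
- phone_stand: black phone leaning on an aluminium stand, 160 mm tall, on the desk right of the rack; a bystander to leave alone (origin under its middle)
- bottle: clear bottle, 48 mm wide and 125 mm tall, on the desk left of the rack; a bystander to leave alone (origin under its middle)
- key_dish: white ceramic dish, 110 mm wide, on the desk on the right; a bystander to leave alone (origin under its middle)
- screwdriver: screwdriver with a black handle, 170 mm long, lying on the desk on the left; a bystander to leave alone (origin under its middle)

How it is judged:
By the outcome, as a careful person would: the job done as asked, in the order asked, and still so for the second after the job is handed in, with the robot touching nothing.
It also fails if it takes over 66 s, if anything falls off the work surface, if the arm or the gripper's body presses on something with over 40 N, if the wrist force passes 120 N, or if a joint passes its speed limit or range.

## Working session

There is one attempt and no reset: what is moved stays moved. The work goes in short steps, Python scripts to look and compute and a tool call to move; the robot and the scene stay as the last step left them, time stands still between calls to the robot, and variables do not carry over. Pictures are saved under pics/ and viewed, at most 10 in all, crops included, and the job is handed in when it is done.

Besides the shell and the picture viewer there is one more tool, called after ">>>" by a JSON object that holds its "method" and its "body". jog_arm: Moves the arm, as the interface text tells. Its arguments: {"type":"object","properties":{"steps":{"type":"array"},"squeeze":{"type":"number"}},"required":["steps"]}

```bash
mkdir -p pics
cat > h.py <<'E'
import numpy as np, cv2
from plant import *
np.set_printoptions(precision=4,suppress=True)
def K(n):
    c=get_calibration(n); return c
def T(n,st=None):
    c=get_calibration(n)
    if 'cam_to_world' in c: return np.array(c['cam_to_world'])
    st=st or read_state(); M=np.eye(4); M[:3,:3]=st['tcp_rot']; M[:3,3]=st['eef_pos']
    return M@np.array(c['T_tool_cam'])
def ray(n,p,M):
    c=get_calibration(n); d=np.array([(p[0]-c['cx'])/c['fx'],(p[1]-c['cy'])/c['fy']]); u=d.copy()
    for _ in range(20): u=d/(1+c['k1']*(u@u))
    r=M[:3,:3]@np.array([u[0],u[1],1]); return M[:3,3],r/np.linalg.norm(r)
def atz(n,p,z,M):
    o,r=ray(n,p,M); return o+r*(z-o[2])/r[2]
def tri(obs):
    A=np.zeros((3,3));b=np.zeros(3)
    for o,r in obs:
        P=np.eye(3)-np.outer(r,r);A+=P;b+=P@o
    x=np.linalg.solve(A,b); return x,[np.linalg.norm((np.eye(3)-np.outer(r,r))@(x-o)) for o,r in obs]
def proj(n,X,M):
    c=get_calibration(n); p=np.linalg.inv(M)@np.append(X,1); u=p[:2]/p[2]; u=u*(1+c['k1']*(u@u))
    return np.array([c['cx']+c['fx']*u[0],c['cy']+c['fy']*u[1]])
E
python3 - <<'E'
from h import *
s=read_state();print(s['eef_pos'],s['tcp_rot'],s['ft_force'],nose_length)
ims={n:read_camera(n) for n in('scene','side')}
cv2.imwrite('pics/scene.png',ims['scene']);cv2.imwrite('pics/side.png',ims['side'])
for n in('scene','side'):
    print(n,T(n)[:3])
    for t in('rail_middle','rail_pin','rail_plunger','rail','cheek_left','cheek_right','rack','cup'):
        print(n,t,[(round(r['score'],2),np.round(r['xy'],1),int(r['mask'].sum())) for r in regions_of(n,t)[:3]])
E
```

```text
[ 0.1925 -0.5677  0.2092] [[ 0.9471  0.321  -0.0004]
 [ 0.321  -0.9471  0.0018]
 [ 0.0002 -0.0018 -1.    ]] [ 0.9128 -0.5157 -0.706 ] 0.017
scene [[-0.0637  0.8321 -0.551   1.0527]
 [ 0.9978  0.0437 -0.0494  0.0498]
 [-0.017  -0.5529 -0.8331  0.7994]]
scene rail_middle [(0.82, array([245.7, 163.2]), 709), (0.55, array([123.2, 164.1]), 800), (0.53, array([219.1, 222.8]), 9130)]
scene rail_pin [(0.68, array([241.8, 164.3]), 680)]
scene rail_plunger []
scene rail [(0.96, array([242.3, 159.6]), 591), (0.49, array([182.3, 216.1]), 137)]
scene cheek_left [(0.68, array([285.7, 230.9]), 997)]
scene cheek_right [(0.86, array([164. , 211.6]), 1986), (0.22, array([221.8, 222.7]), 9320)]
scene rack []
scene cup [(0.67, array([253.6, 239.8]), 1315)]
side [[-0.863  -0.3269  0.3852  0.1088]
 [-0.5049  0.5308 -0.6807  0.8381]
 [ 0.018  -0.7819 -0.6231  0.8373]]
side rail_middle [(0.72, array([303.1, 229. ]), 214), (0.64, array([297.5, 144.2]), 412)]
side rail_pin [(0.57, array([304.4, 228.1]), 388)]
side rail_plunger []
side rail [(0.79, array([305.9, 225.9]), 386)]
side cheek_left [(0.88, array([216.6, 204.2]), 1668), (0.24, array([272.3, 174.5]), 70)]
side cheek_right [(0.63, array([279.1, 158.3]), 1378)]
side rack [(0.59, array([256., 188.]), 5410), (0.36, array([278. , 160.1]), 1432)]
side cup [(0.76, array([224.3, 181.7]), 571)]
```

Run:
```python
from h import *
a=cv2.imread('pics/scene.png');b=cv2.imread('pics/side.png')
cv2.imwrite('pics/sc2.png',cv2.resize(a[110:310,80:350],None,fx=2.9,fy=2.9,interpolation=2))
cv2.imwrite('pics/si2.png',cv2.resize(b[100:270,150:380],None,fx=3.4,fy=3.4,interpolation=2))
```

```text
(no output)
```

View pics/sc2.png

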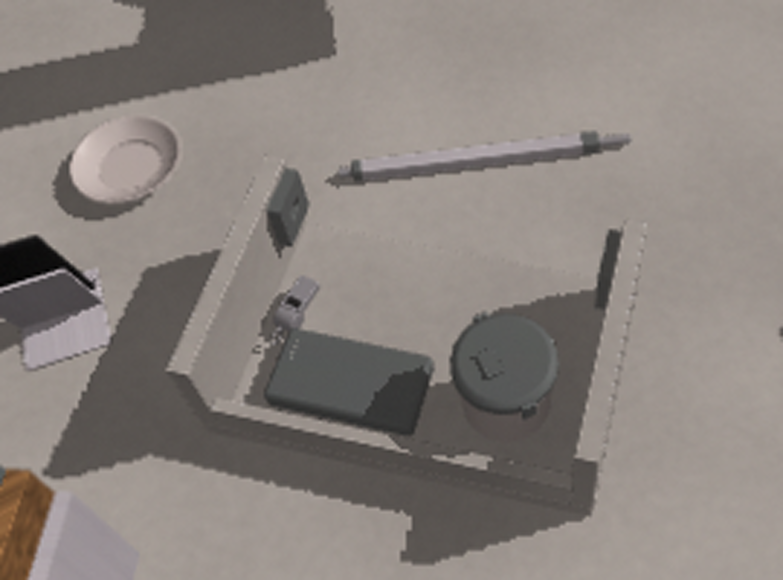

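View pics/si2.png

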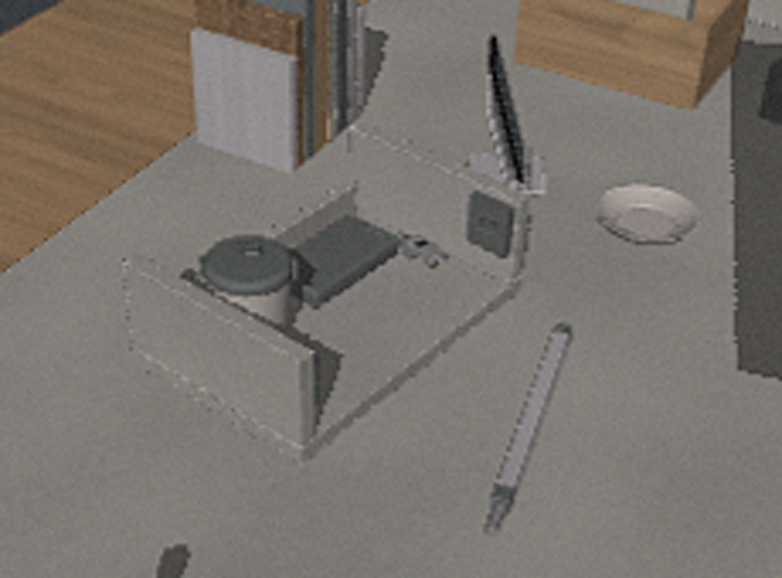

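The scene view shows the rail lying in front of the rack, on the robot's side. Its tips are at crop (328,181) and (630,140), with the longer end (the plunger, it seems) on +y. The right socket plate is at (290,207) with its recess visible, and the left plate shows edge-on at (608,268). The side view shows the right socket at (490,225) and the rail from (564,325) to (491,530).

Run:
```python
from h import *
S=lambda x,y:ray('scene',(x/2.9+80-.3,y/2.9+110-.3),T('scene'))
D=lambda x,y:ray('side',(x/3.4+150-.3,y/3.4+100-.3),T('side'))
for n,a,b in [('tip-y',(327,181),(565,323)),('tip+y',(631,140),(490,531)),
 ('Rtopfront',(268,156),(523,196)),('Ltopfront',(642,222),(308,352)),('Rtopback',(173,372),(350,127)),('Ltopback',(592,462),(126,262)),('recessR',(291,207),(488,224))]:
    x,r=tri([S(*a),D(*b)]);print(n,x,r)
```

```text
tip-y [ 0.4611 -0.1899  0.0007] [np.float64(0.00037672803128893276), np.float64(0.0003767280312888202)]
tip+y [0.3996 0.1062 0.009 ] [np.float64(0.0013678950767175425), np.float64(0.0013678950767176117)]
Rtopfront [ 0.5253 -0.2087  0.1172] [np.float64(0.0022538141997818124), np.float64(0.002253814199781778)]
Ltopfront [0.575  0.106  0.1203] [np.float64(0.003116944818858535), np.float64(0.0031169448188587234)]
Rtopback [ 0.7325 -0.2385  0.1148] [np.float64(0.00426666447743794), np.float64(0.004266664477437842)]
Ltopback [0.7818 0.0734 0.1137] [np.float64(0.0004954086800752239), np.float64(0.0004954086800750759)]
recessR [ 0.5525 -0.1914  0.0839] [np.float64(0.0005115414220224412), np.float64(0.0005115414220224477)]
```

```bash
cat >> h.py <<'E'
from scipy.spatial.transform import Rotation as Ro
def Rt(head,pitch=0,roll=0):
    # tool x along heading (deg), z down; pitch: + raises the tool-x end; roll about tool x
    h=np.radians(head); x=np.array([np.cos(h),np.sin(h),0]); z=np.array([0,0,-1.]); 
    R=np.column_stack([x,np.cross(z,x),z])
    return R@Ro.from_euler('yx',[pitch,roll],degrees=True).as_matrix()
def go(p,R,st=None):
    st=st or read_state(); R0=np.array(st['tcp_rot'])
    d=R0.T@(np.array(p)-st['eef_pos'])/.3; a=Ro.from_matrix(R0.T@R).as_rotvec(degrees=True)/30
    print('row',np.round(np.r_[d,a],3),'w',round(st['gripper_width'],4),'t',round(st['time'],2))
E
python3 - <<'E'
from h import *
print(get_calibration('wrist'))
print(Rt(101.7,10)[:,0])
go([.42,-.03,.33],Rt(101.7))
E
```

```text
{'fx': 326.1572777721134, 'fy': 326.1572777721134, 'cx': 251.11129914276341, 'cy': 190.4592580083978, 'k1': -0.012849598012524804, 'T_tool_cam': array([[-0.0009, -0.9537, -0.3008,  0.0837],
       [ 1.    , -0.0008, -0.0004,  0.0005],
       [ 0.0001, -0.3008,  0.9537, -0.1743],
       [ 0.    ,  0.    ,  0.    ,  1.    ]])}
[-0.1997  0.9643  0.1736]
row [ 1.294 -1.456 -0.399  0.    -0.    -2.766] w 0.0927 t 0.9
```

>>> {"method": "jog_arm", "body": {"steps": [0.65, -0.73, -0.4, 0, 0, -0.93, 1, 0.65, -0.73, -0.4, 0, 0, -0.93, 1, 0.65, -0.73, -0.4, 0, 0, -0.93, 1, 0.65, -0.73, -0.4, 0, 0, -0.93, 1, 0.65, -0.73, -0.4, 0, 0, -0.93, 1, 0.65, -0.73, -0.4, 0, 0, -0.93, 1, 0.65, -0.73, -0.4, 0, 0, -0.93, 1]}}

```text
time: 1.6
eef_pos: [0.3086, -0.2957, 0.3333]
tcp_rot: [[0.685, 0.729, 0.004], [0.729, -0.685, -0.003], [0.0, 0.004, -1.0]]
ft_force: [-1.2, -1.2, 0.2]
gripper_width: 0.0932
grip_force: 0.0
```

Run:
```python
from h import *
go([.42,-.03,.33],Rt(101.7))
```

```text
row [ 0.9   -0.336  0.01   0.008  0.003 -1.831] w 0.0932 t 1.6
```

>>> {"method": "jog_arm", "body": {"steps": [0.9, -0.34, 0, 0, 0, -0.92, 1, 0.9, -0.34, 0, 0, 0, -0.92, 1, 0.9, -0.34, 0, 0, 0, -0.92, 1, 0.9, -0.34, 0, 0, 0, -0.92, 1, 0.9, -0.34, 0, 0, 0, -0.92, 1, 0.9, -0.34, 0, 0, 0, -0.92, 1, 0.9, -0.34, 0, 0, 0, -0.92, 1]}}

```text
time: 2.3
eef_pos: [0.4192, -0.0278, 0.3302]
tcp_rot: [[0.266, 0.964, 0.001], [0.964, -0.266, 0.001], [0.001, 0.0, -1.0]]
ft_force: [-0.2, -0.5, 0.2]
gripper_width: 0.0931
grip_force: 0.0
```

>>> {"method": "jog_arm", "body": {"steps": [0, 0, 0, 0, 0, -0.91, 1, 0, 0, 0, 0, 0, -0.91, 1, 0, 0, 0, 0, 0, -0.91, 1, 0, 0, 0, 0, 0, -0.91, 1, 0, 0, 0, 0, 0, -0.91, 1]}}

```text
time: 2.8
eef_pos: [0.4182, -0.0324, 0.3303]
tcp_rot: [[-0.196, 0.981, 0.0], [0.981, 0.196, -0.0], [-0.0, 0.0, -1.0]]
ft_force: [0.8, 0.1, 1.0]
gripper_width: 0.0929
grip_force: 0.0
```

Run:
```python
from h import *
st=read_state();im=read_camera('wrist');cv2.imwrite('pics/w1.png',im)
np.save('w1.npy',T('wrist',st))
print(st['eef_pos'],st['tcp_rot'])
for t in('rail','rail_middle','rail_pin','rail_plunger','cheek_right'):
    print(t,[(round(r['score'],2),np.round(r['xy'],1),int(r['mask'].sum())) for r in regions_of('wrist',t)[:3]])
```

```text
[ 0.4182 -0.0324  0.3303] [[-0.1963  0.9805  0.0001]
 [ 0.9805  0.1963 -0.0002]
 [-0.0002  0.0001 -1.    ]]
rail [(0.77, array([259. , 140.1]), 1838)]
rail_middle [(0.88, array([260.8, 140.4]), 1910), (0.51, array([233.7, 350.8]), 825)]
rail_pin [(0.85, array([259.2, 136.1]), 1900)]
rail_plunger [(0.63, array([255. ,  57.6]), 174)]
cheek_right [(0.72, array([320.1, 283.8]), 2204), (0.58, array([322.2, 360.5]), 1631)]
```

View pics/w1.png

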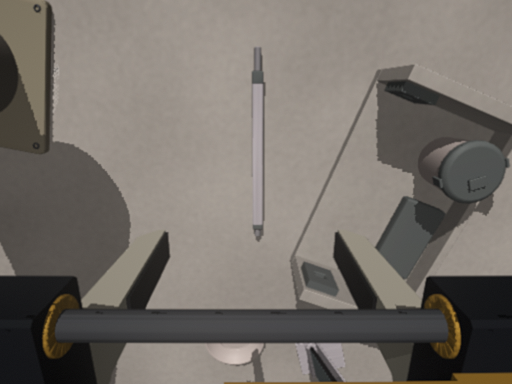

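The wrist view shows the rail almost in line with the tool's x axis. The plunger tip is at (257,47) on +y, the pin tip at (259,240), and the right socket at (320,275).

Run:
```python
from h import *
M=np.load('w1.npy')
a=atz('wrist',(257.5,47),.008,M);b=atz('wrist',(259,240.5),.008,M)
print(a,b,np.linalg.norm(a-b),np.degrees(np.arctan2(*(a-b)[1::-1])))
u=(a-b)/np.linalg.norm(a-b); mid=b+u*.136; mid2=a-u*.154;print(mid,mid2)
# mask axis fit
im=cv2.imread('pics/w1.png'); 
m=regions_of('wrist','rail')[0]['mask']; ys,xs=np.nonzero(m); print(ys.min(),ys.max(),xs[ys==ys.min()],xs[ys==ys.max()])
g=cv2.cvtColor(im,6); 
for r in (90,120,150,180,210): print(r,g[r,245:275])
go([*(mid+mid2)[:2]/2,.12],Rt(np.degrees(np.arctan2(*(a-b)[1::-1]))))
```

```text
[0.3992 0.1052 0.008 ] [ 0.4618 -0.1876  0.008 ] 0.2993821611378868 102.08129613146625
[ 0.4334 -0.0546  0.008 ] [ 0.4314 -0.0454  0.008 ]
46 235 [257 258] [257 258]
90 [155 155 156 155 156 153 139 134 153 162 164 164 162 162 162 164 159 134
  93  84 116 145 150 148 148 148 147 148 147 148]
120 [154 154 156 154 157 154 147 142 158 167 169 167 167 166 166 166 159 128
  91 117 149 152 153 152 150 152 152 151 151 150]
150 [153 153 152 154 154 152 144 147 167 173 170 168 166 168 170 168 157 125
  95 117 146 151 150 151 151 152 151 151 150 150]
180 [158 157 158 157 156 158 157 158 164 169 166 162 161 163 165 165 158 126
  97 121 151 155 153 155 155 155 156 155 152 152]
210 [157 156 156 156 156 155 155 155 156 164 163 159 157 161 163 164 154 121
 100 123 150 154 154 154 154 155 156 155 155 155]
row [-0.068  0.034  0.701  0.     0.    -0.021] w 0.0931 t 3.15
```

Run:
```python
from h import *
go([.54,-.10,.20],Rt(81.2,-30))
go([.54,-.09,.24],Rt(85,-20))
print(T('wrist')[:3], read_state()['q'])
for n in('cup','phone_stand','bottle'):
    o=[]
    for c in('scene','side'):
        r=regions_of(c,n); o.append((c,r[0]['xy'] if r else None))
    print(n,o)
    if all(x[1] is not None for x in o): print(tri([ray(c,p,T(c)) for c,p in o]))
```

```text
row [-0.303  0.353  0.434  0.177 -0.989  0.66 ] w 0.0931 t 3.15
row [-0.27   0.359  0.301  0.096 -0.662  0.543] w 0.0931 t 3.15
[[ 0.9802  0.189   0.0585  0.4014]
 [ 0.1978 -0.9351 -0.2942  0.0498]
 [-0.0008  0.2999 -0.954   0.5046]] [-11.385  -21.9015  99.8252   0.     102.0738 -22.8472]
cup [('scene', [253.6, 239.8]), ('side', [224.3, 181.7])]
(array([0.6997, 0.0017, 0.0799]), [np.float64(0.0035378174814648185), np.float64(0.0035378174814647578)])
phone_stand [('scene', [93.7, 210.2]), ('side', [298.3, 146.5])]
(array([ 0.6253, -0.4088,  0.0281]), [np.float64(0.010601238155082397), np.float64(0.010601238155082493)])
bottle [('scene', [411.9, 199.2]), ('side', [179.7, 295.1])]
(array([0.5572, 0.3939, 0.0529]), [np.float64(0.002429706501848336), np.float64(0.002429706501848248)])
```

>>> {"method": "jog_arm", "body": {"steps": [-0.3, 0.35, 0.43, 0.18, -0.99, 0.66, 1, -0.3, 0.35, 0.43, 0.18, -0.99, 0.66, 1, -0.3, 0.35, 0.43, 0.18, -0.99, 0.66, 1, -0.3, 0.35, 0.43, 0.18, -0.99, 0.66, 1, -0.3, 0.35, 0.43, 0.18, -0.99, 0.66, 1, -0.3, 0.35, 0.43, 0.18, -0.99, 0.66, 1]}}

```text
time: 4.05
eef_pos: [0.538, -0.0982, 0.1968]
tcp_rot: [[0.126, 0.989, -0.084], [0.856, -0.151, -0.495], [-0.502, -0.01, -0.865]]
ft_force: [0.3, -0.1, 0.2]
gripper_width: 0.093
grip_force: 0.0
```

Run:
```python
from h import *
st=read_state();im=read_camera('wrist');cv2.imwrite('pics/w2.png',im)
M=T('wrist',st);np.save('w2.npy',M)
print(st['eef_pos'],st['tcp_rot'])
p=proj('wrist',[.5525,-.1914,.084],M);print(p)
x,y=np.clip(p.astype(int),[60,60],[452,324]);x-=60;y-=60;print(x,y)
cv2.imwrite('pics/w2c.png',cv2.resize(im[y:y+120,x:x+140],None,fx=5,fy=5,interpolation=2))
go([.54,-.10,.17],Rt(81.2,22))
```

```text
[ 0.538  -0.0982  0.1968] [[ 0.1256  0.9885 -0.084 ]
 [ 0.8556 -0.1508 -0.4952]
 [-0.5022 -0.0097 -0.8647]]
[280.4406 195.3343]
220 135
row [ 0.046  0.005  0.088 -0.009  1.734  0.005] w 0.0928 t 4.1
```

View pics/w2c.png

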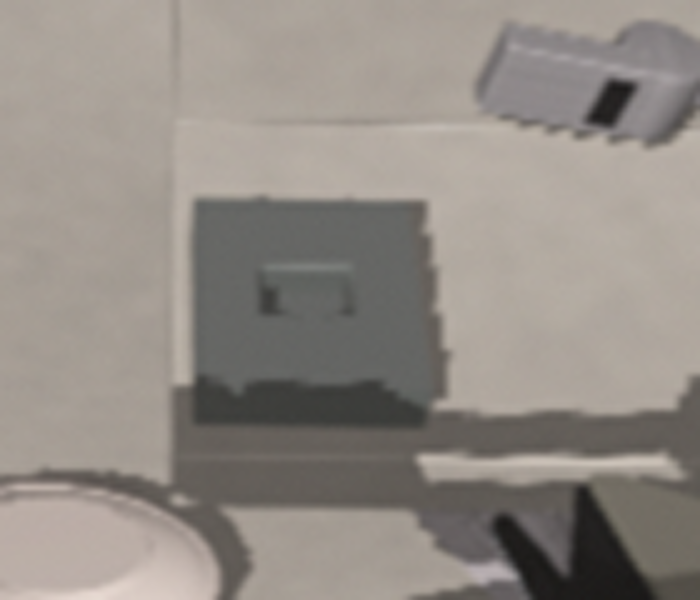

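The right socket plate shows upside down here (image bottom is up). Its face runs from crop (194,200) to (429,380), the dark band below that is its top surface, and the recess runs from (260,264) to (355,315). Next is the left view.

>>> {"method": "jog_arm", "body": {"steps": [0, 0, 0, 0, 0.9, 0, 1, 0, 0, 0, 0, 0.9, 0, 1, 0, 0, 0, 0, 0.9, 0, 1, 0, 0, 0, 0, 0.9, 0, 1]}}

```text
time: 4.5
eef_pos: [0.5406, -0.1028, 0.2067]
tcp_rot: [[0.157, 0.988, 0.001], [0.986, -0.157, -0.05], [-0.049, 0.009, -0.999]]
ft_force: [-0.0, -1.1, 0.5]
gripper_width: 0.0929
grip_force: 0.0
```

Run:
```python
from h import *
M=np.load('w2.npy')
w=lambda x,y:(220+x/5-.4,135+y/5-.4)
S=lambda x,y:ray('scene',(x/2.9+80-.3,y/2.9+110-.3),T('scene'))
D=lambda x,y:ray('side',(x/3.4+150-.3,y/3.4+100-.3),T('side'))
o=[ray('wrist',w(311,289),M),S(291,207),D(488,224)]
print(tri(o),tri(o[:2])[0],tri([o[0],o[2]])[0])
# depth by PnP
obj=np.array([[-23,-26,0],[23,-26,0],[23,26,0],[-23,26,0]],float)/1e3
px=np.array([w(194,200),w(428,200),w(428,380),w(194,378)])
c=get_calibration('wrist');Kc=np.array([[c['fx'],0,c['cx']],[0,c['fy'],c['cy']],[0,0,1]])
ok,rv,tv=cv2.solvePnP(obj,px,Kc,np.array([c['k1'],0,0,0]))
print(M[:3,:3]@tv.ravel()+M[:3,3]); print(M[:3,:3]@cv2.Rodrigues(rv)[0])
go([.55,-.11,.17],Rt(81.2,28))
```

```text
(array([ 0.553, -0.191,  0.083]), [np.float64(0.0021496173791639), np.float64(0.001600129825124649), np.float64(0.0005838482655283808)]) [ 0.553  -0.191   0.0825] [ 0.5538 -0.1918  0.0815]
[ 0.5541 -0.1848  0.0876]
[[ 0.9949 -0.0836  0.0563]
 [-0.0816 -0.996  -0.0364]
 [ 0.0591  0.0316 -0.9978]]
row [-0.013  0.034  0.123  0.018  1.027 -0.004] w 0.0929 t 4.5
```

>>> {"method": "jog_arm", "body": {"steps": [0, 0.03, 0, 0, 1, 0, 1, 0, 0.03, 0.1, 0, 1, 0, 1, 0, 0.03, 0.1, 0, 1, 0, 1, 0, 0.03, 0.1, 0, 1, 0, 1, 0, 0.03, 0.1, 0, 1, 0, 1]}}

```text
time: 5.0
eef_pos: [0.5469, -0.1041, 0.1711]
tcp_rot: [[0.14, 0.988, 0.069], [0.88, -0.156, 0.448], [0.453, -0.002, -0.891]]
ft_force: [-0.4, 0.0, 0.5]
gripper_width: 0.0931
grip_force: 0.0
```

Run:
```python
from h import *
st=read_state();im=read_camera('wrist')
M=T('wrist',st);np.save('w3.npy',M)
print(st['eef_pos'],st['tcp_rot'])
p=proj('wrist',[.595,.08,.08],M);print(p)
x,y=np.clip(p.astype(int),[70,60],[442,324]);x-=70;y-=60;print(x,y)
cv2.imwrite('pics/w3c.png',cv2.resize(im[y:y+120,x:x+140],None,fx=5,fy=5,interpolation=2))
```

```text
[ 0.5469 -0.1041  0.1711] [[ 0.14    0.9878  0.0686]
 [ 0.8804 -0.1558  0.448 ]
 [ 0.4532 -0.0024 -0.8914]]
[271.0385  39.9889]
201 0
```

View pics/w3c.png

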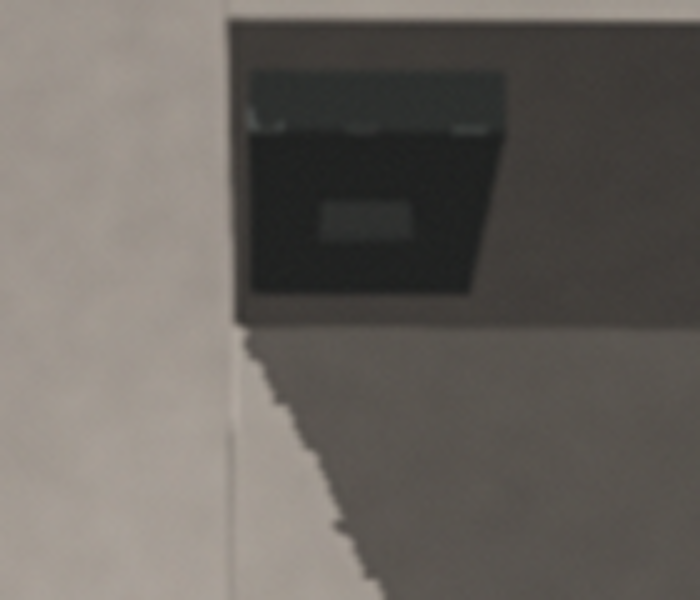

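```bash
cat > m.py <<'E'
from h import *
n=np.array([np.sin(np.radians(8.8)),np.cos(np.radians(8.8)),0]);xr=np.array([n[1],-n[0],0])
w2=lambda x,y:(220+x/5-.4,135+y/5-.4)
w3=lambda x,y:(201+x/5-.4,y/5-.4)
def plane(o,r,c): return o+r*(c-n@o)/(n@r)
for nm,w,M,tops,bots,sgn,pts in [('L',w3,np.load('w3.npy'),[(300,20),(600,20)],[(300,325),(600,325)],1,
   dict(TL=(250,132),TR=(503,132),BR=(470,293),BL=(252,293),rec_t=(365,200),rec_b=(365,242))),
  ('R',w2,np.load('w2.npy'),[(300,455),(300,505)],[(250,122),(450,124)],-1,
   dict(BL=(194,200),BR=(428,200),TR=(428,380),TL=(194,378),rec_b=(308,264),rec_t=(308,315)))]:
    for t in tops: P=atz('wrist',w(*t),.116,M);print(nm,'top',P,n@P,xr@P)
    cs=[]
    for t in bots: P=atz('wrist',w(*t),.018,M);print(nm,'bot',P,n@P,xr@P);cs.append(n@P)
    c=np.mean(cs)-sgn*.012
    for k,v in pts.items(): P=plane(*ray('wrist',w(*v),M),c);print(nm,k,P,xr@P)
E
python3 m.py
```

```text
L top [0.5858 0.0916 0.116 ] 0.18011505805274158 0.5649025325724257
L top [0.6367 0.0835 0.116 ] 0.17988862285826146 0.6164038410105855
L bot [0.5884 0.0921 0.018 ] 0.18107211888049712 0.5673961797128224
L bot [0.6568 0.0812 0.018 ] 0.1807679770504922 0.6366205450461907
L TL [0.5755 0.0818 0.1021] 0.5562134010321638
L TR [0.6203 0.0749 0.1018] 0.6014942701690337
L BR [0.6209 0.0748 0.0506] 0.6021272774856258
L BL [0.5757 0.0818 0.051 ] 0.5563905074212441
L rec_t [0.5971 0.0785 0.0823] 0.5780525515227869
L rec_b [0.598  0.0784 0.0688] 0.5789235108970896
R top [ 0.5494 -0.1994  0.116 ] -0.11303894564831277 0.5734288765318167
R top [ 0.5479 -0.2165  0.116 ] -0.13008788891595774 0.5745528494600773
R bot [ 0.5423 -0.1998  0.018 ] -0.1145267700085829 0.566454398005027
R bot [ 0.5889 -0.2072  0.018 ] -0.11463429439164 0.6137013429634586
R BL [ 0.5306 -0.1859  0.0563] 0.5528359431653777
R BR [ 0.5804 -0.1937  0.0557] 0.6031943011987149
R TR [ 0.5754 -0.1929  0.1054] 0.5981646782994369
R TL [ 0.5304 -0.1859  0.1054] 0.5526122844027475
R rec_b [ 0.5539 -0.1896  0.0748] 0.5763868788886404
R rec_t [ 0.5532 -0.1894  0.0889] 0.5756616207153785
```

Run:
```python
from h import *
go([.4316,-.0465,.15],Rt(102.1))
```

```text
row [ 0.081 -0.411  0.123  0.161 -0.884 -0.688] w 0.0935 t 5.05
```

>>> {"method": "jog_arm", "body": {"steps": [0.08, -0.41, 0.12, 0.16, -0.88, -0.69, 1, 0.08, -0.41, 0.12, 0.16, -0.88, -0.69, 1, 0.08, -0.41, 0.12, 0.16, -0.88, -0.69, 1, 0.08, -0.41, 0.12, 0.16, -0.88, -0.69, 1, 0.08, -0.41, 0.12, 0.16, -0.88, -0.69, 0.6, 0.08, -0.41, 0.12, 0.16, -0.88, -0.69, 0.6]}}

```text
time: 5.65
eef_pos: [0.4331, -0.0445, 0.1521]
tcp_rot: [[-0.216, 0.976, 0.005], [0.976, 0.216, 0.004], [0.003, 0.006, -1.0]]
ft_force: [1.2, -0.3, -0.0]
gripper_width: 0.0814
grip_force: 0.0
```

Run:
```python
from h import *
st=read_state();im=read_camera('wrist');M=T('wrist',st)
r=regions_of('wrist','rail');
for q in r[:2]:
    ys,xs=np.nonzero(q['mask']);print(q['score'],ys.min(),ys.max())
m=r[0]['mask']; P=[]
for y in range(40,200,20):
    x=np.nonzero(m[y])[0]
    if len(x): P.append(atz('wrist',(x.mean(),y),.016,M)[:2])
P=np.array(P);print(P)
a=atz('wrist',(np.nonzero(m[ys.min()])[0].mean(),ys.min()),.008,M);print(a)
cv2.imwrite('pics/w4.png',im)
go([.4316,-.0465,.020],Rt(102.1),st)
```

```text
0.86 4 293
[[ 0.4044  0.0763]
 [ 0.4083  0.0604]
 [ 0.4115  0.0438]
 [ 0.4152  0.0267]
 [ 0.4186  0.009 ]
 [ 0.423  -0.0092]
 [ 0.4262 -0.0284]
 [ 0.4309 -0.0479]]
[0.3993 0.1059 0.008 ]
row [-0.007 -0.009  0.44   0.012 -0.006  0.012] w 0.0814 t 5.65
```

View pics/w4.png

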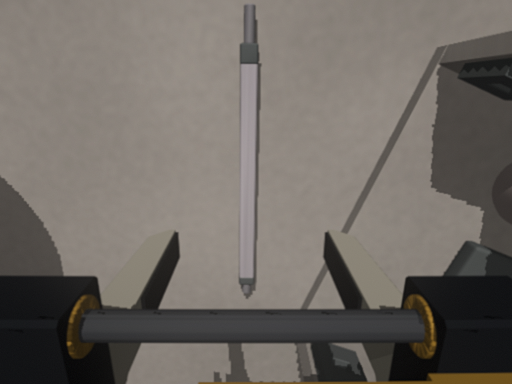

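The rail runs from its tip at (250,4) to the pin tip at (247,297), centred between the fingers. I descend onto it and grip.

>>> {"method": "jog_arm", "body": {"steps": [0, -0.007, 0.2, 0.012, -0.006, 0.01, 0.5, 0, -0.007, 0.4, 0.012, -0.006, 0.01, 0.5, 0, -0.007, 0.44, 0.012, -0.006, 0.01, 0.5, 0, -0.007, 0.44, 0.012, -0.006, 0.01, 0.3, 0, -0.007, 0.44, 0.012, -0.006, 0.01, 0, 0, -0.007, 0.44, 0.012, -0.006, 0.01, 0, 0, -0.007, 0.44, 0.012, -0.006, 0.01, 0, 0, -0.007, 0.44, 0.012, -0.006, 0.01, 0, 0, -0.007, 0.44, 0.012, -0.006, 0.01, 0, 0, -0.007, 0.44, 0.012, -0.006, 0.01, 0], "squeeze": 50}}

```text
time: 6.75
eef_pos: [0.4304, -0.0459, 0.0188]
tcp_rot: [[-0.208, 0.978, -0.003], [0.978, 0.208, 0.0], [0.001, -0.003, -1.0]]
ft_force: [0.3, 0.5, -0.1]
gripper_width: 0.0005
grip_force: 0.0
```

Run:
```python
from h import *
st=read_state();print(st['eef_pos'],st['gripper_width'],st['grip_force'],st['ft_force'],st['torque'],Ro.from_matrix(Rt(102.1).T@st['tcp_rot']).as_rotvec(True))
```

```text
[ 0.4304 -0.0459  0.0188] 0.0004813186233356608 0.0 [ 0.2663  0.4774 -0.1026] [-0.0166 -0.1708  0.016 ] [0.1909 0.0558 0.0991]
```

Run:
```python
from h import *
im=read_camera('wrist');s=read_camera('side')
p=proj('side',[.43,-.045,.02],T('side')).astype(int);print(p)
c=s[p[1]-50:p[1]+50,p[0]-60:p[0]+60]
cv2.imwrite('pics/w5.png',np.hstack([cv2.resize(im,(480,360)),cv2.resize(c,(320,360))[:, :320]]))
```

```text
[306 218]
```

View pics/w5.png

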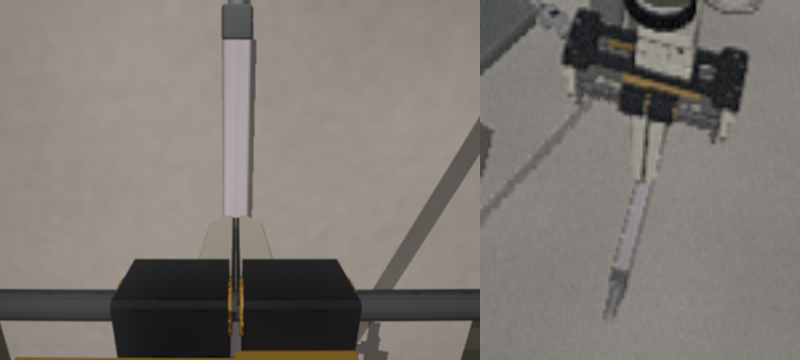

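The fingers shut on air above the rail at (235,215), so they are shorter than I assumed. In the wrist view the tips sit near the TCP or behind it. I'll reopen and re-check.

>>> {"method": "jog_arm", "body": {"steps": [0, 0, 0, 0, 0, 0, 0.45, 0, 0, 0, 0, 0, 0, 0.45, 0, 0, 0, 0, 0, 0, 0.45, 0, 0, 0, 0, 0, 0, 0.45]}}

```text
time: 7.25
eef_pos: [0.4299, -0.0458, 0.0182]
tcp_rot: [[-0.208, 0.978, -0.005], [0.978, 0.208, 0.0], [0.001, -0.004, -1.0]]
ft_force: [0.7, -0.5, -0.3]
gripper_width: 0.0279
grip_force: 0.0
```

Run:
```python
from h import *
import plant
st=read_state();print(plant.nose_length,st['eef_pos'],st['gripper_width'])
im=read_camera('wrist');M=T('wrist',st)
g=cv2.cvtColor(im,6)
for r in (225,235,245): print(r,g[r,150:350:4])
w=st['gripper_width']
for d in (-.02,-.01,0,.01,.017):
    R=np.array(st['tcp_rot']); print(d,[np.round(proj('wrist',st['eef_pos']+R@[.0075,s*w/2,d],M)) for s in(-1,1)])
cv2.imwrite('pics/w6.png',np.hstack([cv2.resize(im[180:300,160:340],None,fx=4,fy=4,interpolation=2)]))
```

```text
0.017 [ 0.4299 -0.0458  0.0182] 0.027914994008746828
225 [150 151 151 152 153 153 152 151 151 151 153 153 152 154 154 154 153 151
 151 151 152 154 141 173 169 168 168 168 164  90 149 152 152 151 151 150
 149 148 148 149 149 148 148 149 148 149 149 150 150 149]
235 [150 153 154 152 152 152 152 153 153 153 153 153 154 150 144 145 146 146
 117 107 152 153 141 174 168 165 167 167 163  92 150 154  40 148 146 145
 145 147 150 152 151 150 149 148 148 148 148 148 148 151]
245 [150 152 152 153 155 155 154 152 152 152 152 147 144 144 145 145 144 146
  43  85 153 153 139 173 167 164 167 166 161  91 150 153  39 110 145 145
 145 145 145 142 148 148 148 147 149 150 152 153 150 148]
-0.02 [array([225., 241.]), array([279., 241.])]
-0.01 [array([227., 233.]), array([277., 233.])]
0 [array([228., 225.]), array([276., 225.])]
0.01 [array([229., 219.]), array([275., 219.])]
0.017 [array([230., 215.]), array([274., 214.])]
```

View pics/w6.png

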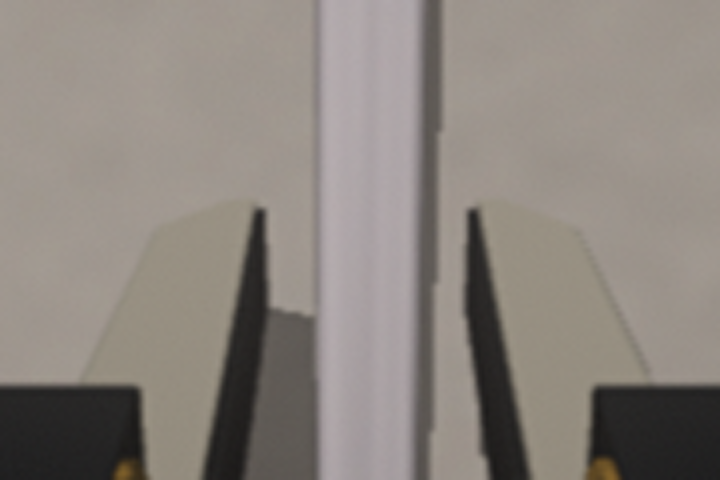

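The tips appear at crop (257,208) and (472,208), which puts them about 12 mm behind the TCP and well above the rail. I'll go down gently and watch the force.

>>> {"method": "jog_arm", "body": {"steps": [0.002, 0, 0.01, 0, 0, 0, 0.4, 0.002, 0, 0.02, 0, 0, 0, 0.4, 0.002, 0, 0.03, 0, 0, 0, 0.4, 0.002, 0, 0.04, 0, 0, 0, 0.4, 0.002, 0, 0.04, 0, 0, 0, 0.4]}}

```text
time: 7.8
eef_pos: [0.4293, -0.0451, 0.0056]
tcp_rot: [[-0.208, 0.978, -0.005], [0.978, 0.208, 0.001], [0.002, -0.005, -1.0]]
ft_force: [-0.7, 0.2, 0.3]
gripper_width: 0.037
grip_force: 0.0
```

>>> {"method": "jog_arm", "body": {"steps": [0.002, 0, 0.01, 0, 0, 0, 0.4, 0.002, 0, 0.015, 0, 0, 0, 0.4, 0.002, 0, 0.02, 0, 0, 0, 0.4, 0.002, 0, 0.025, 0, 0, 0, 0.4, 0.002, 0, 0.025, 0, 0, 0, 0.4]}}

```text
time: 8.3
eef_pos: [0.4295, -0.0446, -0.0015]
tcp_rot: [[-0.208, 0.978, -0.005], [0.978, 0.208, 0.001], [0.002, -0.004, -1.0]]
ft_force: [0.2, 0.5, 0.5]
gripper_width: 0.037
grip_force: 0.0
```

>>> {"method": "jog_arm", "body": {"steps": [0, 0, 0.004, 0, 0, 0, 0.4, 0, 0, 0.008, 0, 0, 0, 0.4, 0, 0, 0.012, 0, 0, 0, 0.4, 0, 0, 0.016, 0, 0, 0, 0.4, 0, 0, 0.016, 0, 0, 0, 0.4]}}

```text
time: 8.8
eef_pos: [0.4295, -0.0446, -0.0063]
tcp_rot: [[-0.208, 0.978, -0.005], [0.978, 0.208, 0.001], [0.001, -0.004, -1.0]]
ft_force: [-0.1, -0.6, 0.3]
gripper_width: 0.0373
grip_force: 0.0
```

>>> {"method": "jog_arm", "body": {"steps": [0, 0, 0.003, 0, 0, 0, 0.4, 0, 0, 0.006, 0, 0, 0, 0.4, 0, 0, 0.009, 0, 0, 0, 0.4, 0, 0, 0.009, 0, 0, 0, 0.4]}}

```text
time: 9.2
eef_pos: [0.4298, -0.0447, -0.0081]
tcp_rot: [[-0.208, 0.978, -0.004], [0.978, 0.208, 0.0], [0.001, -0.004, -1.0]]
ft_force: [-4.9, 0.8, 9.2]
gripper_width: 0.0373
grip_force: 4.6
```

I felt the desk with TCP z at about -8 mm, so the fingertips are about 8 mm behind the TCP. I lift a little and grip.

>>> {"method": "jog_arm", "body": {"steps": [0, 0, -0.007, 0, 0, 0, 0.4, 0, 0, -0.007, 0, 0, 0, 0.2, 0, 0, -0.007, 0, 0, 0, 0, 0, 0, -0.007, 0, 0, 0, 0, 0, 0, -0.007, 0, 0, 0, 0, 0, 0, -0.007, 0, 0, 0, 0, 0, 0, -0.007, 0, 0, 0, 0], "squeeze": 55}}

```text
time: 9.9
eef_pos: [0.4295, -0.0447, -0.0068]
tcp_rot: [[-0.208, 0.978, -0.005], [0.978, 0.208, 0.0], [0.001, -0.004, -1.0]]
ft_force: [-0.4, -0.6, -1.2]
gripper_width: 0.0157
grip_force: 55.0
```

```bash
cat >> h.py <<'E'
n=np.array([np.sin(np.radians(8.8)),np.cos(np.radians(8.8)),0]);xr=np.array([n[1],-n[0],0])
DX=-.0008; DZ=-.0148
def tip_go(nn,xx,z,yaw,pitch,st=None):
    "plunger tip (free) at rack coords; yaw>0 = pin end forward of the socket; pitch<0 = pin end up"
    R=Rt(81.2-yaw,pitch); P=n*nn+xr*xx+np.array([0,0,z]); Mid=P-.154*R[:,0]
    go(Mid-R@[DX,0,DZ],R,st)
def where(st=None):
    st=st or read_state(); R=np.array(st['tcp_rot']); Mid=st['eef_pos']+R@[DX,0,DZ]
    P=Mid+.154*R[:,0];Q=Mid-.136*R[:,0]
    f=lambda p:np.round(np.array([n@p,xr@p,p[2]])*1e3,1)
    F=np.array(st['ft_force']); print('plunger n,x,z',f(P),'pin',f(Q),'F n,x,z',np.round([n@F,xr@F,F[2]],1),'w',round(st['gripper_width'],4),'t',round(st['time'],2),'grip',st['grip_force'])
E
python3 - <<'E'
from h import *
# refine DX from w4
st=read_state();where(st)
tip_go(.150,.5775,.160,9.5,0,st)
tip_go(.150,.5775,.0763,9.5,0,st)
E
```

```text
plunger n,x,z [164.8 377.    8.2] pin [-106.3  479.9    7.8] F n,x,z [-0.6 -0.3 -1.2] w 0.0157 t 9.9 grip 54.986931681632996
row [-0.213  0.348 -0.509 -0.009 -0.     1.01 ] w 0.0157 t 9.9
row [-0.213  0.349 -0.23  -0.009 -0.     1.01 ] w 0.0157 t 9.9
```

>>> {"method": "jog_arm", "body": {"steps": [0, 0, -0.1, 0, 0, 0, 0, 0, 0, -0.25, 0, 0, 0.1, 0, 0, 0, -0.4, 0, 0, 0.3, 0, 0, 0.1, -0.5, 0, 0, 0.5, 0, -0.1, 0.2, -0.5, 0, 0, 0.7, 0, -0.2, 0.28, -0.5, 0, 0, 0.9, 0, -0.21, 0.28, -0.5, 0, 0, 0.95, 0, -0.21, 0.28, -0.5, 0, 0, 0.95, 0]}}

```text
time: 10.7
eef_pos: [0.5251, -0.0893, 0.1418]
tcp_rot: [[0.285, 0.958, -0.007], [0.958, -0.285, 0.001], [-0.001, -0.007, -1.0]]
ft_force: [-0.9, -0.1, -1.9]
gripper_width: 0.0153
grip_force: 55.0
```

Run:
```python
from h import *
st=read_state();where(st)
tip_go(.150,.5775,.160,9.5,0,st)
tip_go(.150,.5775,.090,9.5,0,st)
im=read_camera('wrist'); M=T('wrist',st)
r=regions_of('wrist','rail')
for q in r[:2]:
    ys,xs=np.nonzero(q['mask']);print(q['score'],ys.min(),ys.max(),q['xy'])
R=np.array(st['tcp_rot'])
for d in(.152,.154,.122): print(d,proj('wrist',st['eef_pos']+R@[DX+d,0,DZ],M))
g=cv2.cvtColor(im,6);print(g[:60:2,int(proj('wrist',st['eef_pos']+R@[DX+.14,0,DZ],M)[0])])
cv2.imwrite('pics/w7.png',cv2.resize(im[0:150,130:330],None,fx=4,fy=4,interpolation=2))
```

```text
plunger n,x,z [143.8 553.4 156.5] pin [-143.5  514.2  156.7] F n,x,z [-0.2 -0.9 -1.9] w 0.0153 t 10.7 grip 54.98686730861664
row [ 0.031  0.062 -0.012 -0.013  0.002  0.058] w 0.0153 t 10.7
row [ 0.032  0.063  0.222 -0.013  0.002  0.058] w 0.0153 t 10.7
0.82 0 382 [251.6, 157.6]
0.152 [251.2546 -85.3715]
0.154 [251.2507 -91.2152]
0.122 [251.31    -3.0038]
[ 97  96  95  95  95  95  96  95  95  95  94  93  92  92  93  92  92  79
  72 174 175 175 175 176 175 174 175 175 176 176]
```

View pics/w7.png

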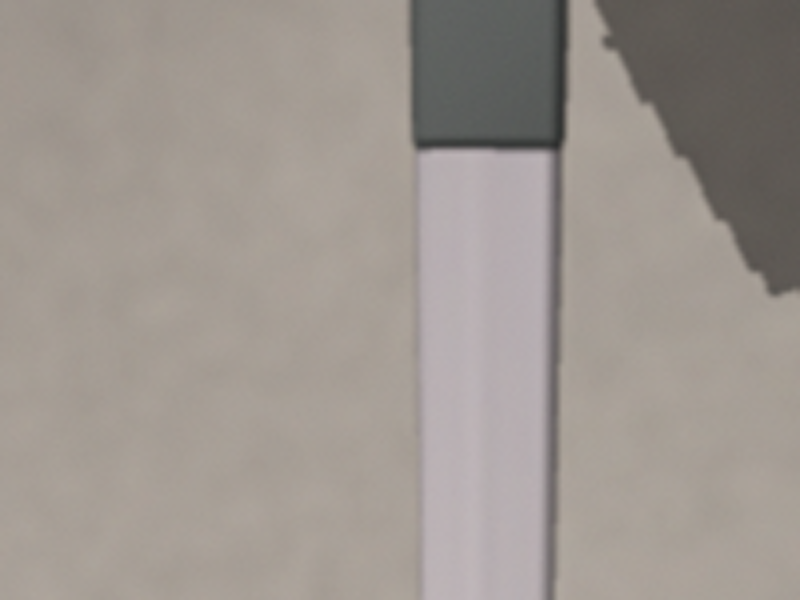

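The rail is straight in the grip: in the wrist view its centre is at crop (487,300), and its dark cap ends at row 145. Next I descend to the stage in front of the left socket.

>>> {"method": "jog_arm", "body": {"steps": [0.031, 0.062, -0.012, -0.013, 0.002, 0.058, 0, 0.031, 0.062, 0.1, -0.013, 0.002, 0.058, 0, 0.031, 0.062, 0.2, -0.013, 0.002, 0.058, 0, 0.031, 0.062, 0.267, -0.013, 0.002, 0.058, 0, 0.031, 0.062, 0.267, -0.013, 0.002, 0.058, 0, 0.031, 0.062, 0.267, -0.013, 0.002, 0.058, 0]}}

```text
time: 11.4
eef_pos: [0.5452, -0.0847, 0.0633]
tcp_rot: [[0.312, 0.95, 0.002], [0.95, -0.312, -0.0], [0.0, 0.002, -1.0]]
ft_force: [-0.0, -0.3, -1.8]
gripper_width: 0.0156
grip_force: 55.0
```

Run:
```python
from h import *
st=read_state();where(st)
tip_go(.1665,.5775,.0763,9.5,0,st)
tip_go(.1725,.5775,.0763,9.5,0,st)
tip_go(.1765,.5775,.0763,9.5,0,st)
im=read_camera('side');im2=read_camera('scene')
for c in('scene','side'):
  for k in('rail_pin','rail'):
    r=regions_of(c,k);print(c,k,[(round(q['score'],2),q['xy']) for q in r[:2]])
R=np.array(st['tcp_rot']);Mid=st['eef_pos']+R@[DX,0,DZ]
for c in('scene','side'): print(c,proj(c,Mid+.154*R[:,0],T(c)),proj(c,Mid-.136*R[:,0],T(c)))
# both cameras, crops about the plunger (scene) and pin (side)
p=proj('scene',Mid+.13*R[:,0],T('scene')).astype(int);q=proj('side',Mid-.1*R[:,0],T('side')).astype(int)
f=lambda im,p:cv2.resize(im[p[1]-33:p[1]+33,p[0]-33:p[0]+33],(396,396),interpolation=2)
cv2.imwrite('pics/w8.png',np.hstack([f(im2,p),f(im,q)]));print(p,q)
```

```text
plunger n,x,z [150.9 576.7  78.1] pin [-135.2  529.4   78. ] F n,x,z [-0.3  0.  -1.8] w 0.0156 t 11.4 grip 54.986388087272644
row [ 0.052 -0.007  0.006  0.004 -0.001  0.004] w 0.0156 t 11.4
row [ 0.071 -0.01   0.006  0.004 -0.001  0.004] w 0.0156 t 11.4
row [ 0.085 -0.012  0.006  0.004 -0.001  0.004] w 0.0156 t 11.4
scene rail_pin [(0.85, [250.5, 193.0]), (0.73, [411.8, 198.2])]
scene rail [(0.72, [244.9, 186.4])]
side rail_pin [(0.69, [180.9, 297.0]), (0.51, [263.6, 193.3])]
side rail [(0.62, [264.0, 189.7])]
scene [280.0824 200.5417] [175.4653 166.6157]
side [242.4083 204.4624] [310.0227 168.097 ]
[270 197] [302 172]
```

>>> {"method": "jog_arm", "body": {"steps": [0.03, -0.004, 0.006, 0.004, 0, 0.004, 0, 0.05, -0.007, 0.006, 0.004, 0, 0.004, 0, 0.06, -0.0085, 0.006, 0.004, 0, 0.004, 0, 0.07, -0.01, 0.006, 0.004, 0, 0.004, 0, 0.078, -0.011, 0.006, 0.004, 0, 0.004, 0, 0.078, -0.011, 0.006, 0.004, 0, 0.004, 0]}}

```text
time: 12.3
eef_pos: [0.55, -0.0616, 0.061]
tcp_rot: [[0.315, 0.949, 0.001], [0.949, -0.315, 0.0], [0.0, 0.0, -1.0]]
ft_force: [0.7, -0.0, -1.6]
gripper_width: 0.0155
grip_force: 55.0
```

Run:
```python
from h import *
st=read_state();where(st);print(st['torque'])
tip_go(.1805,.5775,.0763,9.5,0,st)
tip_go(.1905,.5775,.0763,9.5,0,st)
```

```text
plunger n,x,z [174.4 578.4  75.8] pin [-111.6  530.3   75.7] F n,x,z [ 0.1  0.7 -1.6] w 0.0155 t 12.3 grip 54.987096190452576
[ 0.0986 -0.1291  0.0425]
row [ 0.02  -0.006 -0.002  0.001 -0.001 -0.002] w 0.0155 t 12.3
row [ 0.052 -0.011 -0.002  0.001 -0.001 -0.002] w 0.0155 t 12.3
```

>>> {"method": "jog_arm", "body": {"steps": [0.007, -0.001, -0.001, 0, 0, -0.002, 0, 0.014, -0.003, -0.001, 0, 0, -0.002, 0, 0.02, -0.004, -0.001, 0, 0, -0.002, 0, 0.02, -0.004, -0.001, 0, 0, -0.002, 0, 0.02, -0.004, -0.001, 0, 0, -0.002, 0]}}

```text
time: 12.8
eef_pos: [0.5506, -0.0568, 0.0613]
tcp_rot: [[0.315, 0.949, 0.0], [0.949, -0.315, -0.001], [-0.001, 0.001, -1.0]]
ft_force: [-1.1, -5.6, -1.5]
gripper_width: 0.0155
grip_force: 55.0
```

Run:
```python
from h import *
st=read_state();where(st);print(st['torque'])
```

```text
plunger n,x,z [179.2 578.1  75.9] pin [-106.8  530.1   76.2] F n,x,z [-5.7 -0.2 -1.5] w 0.0155 t 12.8 grip 54.996930956840515
[-0.981   0.1436 -0.1292]
```

The plunger is seated: it made contact at n = 176 mm, which matches the recess bottom. Now I compress it and then swing the pin end in, held slightly high.

```bash
cat >> h.py <<'E'
C=np.array([.1761,.5781,.0759])
def press(c,yaw,pitch,st=None,C=C):
    R=Rt(81.2-yaw,pitch); u=R[:,0]; P=n*C[0]+xr*C[1]+np.array([0,0,C[2]])+c*u
    print('pin goal z',(P-.29*u)[2].round(4),'n',n@(P-.29*u)); go(P-.154*u-R@[DX,0,DZ],R,st)
E
python3 - <<'E'
from h import *
st=read_state()
for a in [(8,9.5,-1.5),(13.8,9.5,-3),(13.8,5,-3),(13.8,0,-3)]: press(a[0]/1e3,*a[1:],st)
E
```

```text
pin goal z 0.0833 n -0.10193723055868198
row [ 0.015  0.002 -0.012  0.001 -0.048 -0.001] w 0.0155 t 12.8
pin goal z 0.0904 n -0.0959387518521995
row [ 0.034  0.002 -0.024  0.001 -0.098 -0.001] w 0.0155 t 12.8
pin goal z 0.0904 n -0.09867189350454798
row [ 0.035  0.038 -0.024 -0.003 -0.098 -0.151] w 0.0155 t 12.8
pin goal z 0.0904 n -0.09972147749921326
row [ 0.04   0.079 -0.024 -0.007 -0.098 -0.318] w 0.0155 t 12.8
```

>>> {"method": "jog_arm", "body": {"steps": [0.008, 0.001, -0.006, 0, -0.024, 0, 0, 0.015, 0.002, -0.012, 0, -0.048, 0, 0, 0.022, 0.002, -0.017, 0, -0.07, 0, 0, 0.028, 0.002, -0.021, 0, -0.085, 0, 0, 0.034, 0.002, -0.024, 0, -0.098, 0, 0, 0.034, 0.002, -0.024, 0, -0.098, 0, 0, 0.034, 0.002, -0.024, 0, -0.098, 0, 0]}}

```text
time: 13.5
eef_pos: [0.5538, -0.0487, 0.0684]
tcp_rot: [[0.314, 0.949, -0.017], [0.948, -0.315, -0.052], [-0.055, 0.0, -0.998]]
ft_force: [-3.9, -11.8, -0.6]
gripper_width: 0.0154
grip_force: 55.0
```

Run:
```python
from h import *
st=read_state();where(st);print(st['torque'])
for a in [(13.8,9.5,-3),(13.8,5,-3),(13.8,0,-3)]: press(a[0]/1e3,*a[1:],st)
```

```text
plunger n,x,z [188.2 580.2  74.8] pin [-97.3 532.2  90.7] F n,x,z [-12.2  -2.   -0.6] w 0.0154 t 13.5 grip 54.987841844558716
[-2.0701  0.5345 -0.0811]
pin goal z 0.0904 n -0.0959387518521995
row [ 0.005  0.    -0.     0.     0.005 -0.002] w 0.0154 t 13.5
pin goal z 0.0904 n -0.09867189350454798
row [ 0.006  0.037 -0.    -0.008  0.005 -0.151] w 0.0154 t 13.5
pin goal z 0.0904 n -0.09972147749921326
row [ 0.011  0.077 -0.001 -0.017  0.005 -0.318] w 0.0154 t 13.5
```

>>> {"method": "jog_arm", "body": {"steps": [0.005, 0, 0, 0, 0.005, 0, 0, 0.006, 0, 0, 0, 0.005, 0, 0, 0.006, 0, 0, 0, 0.005, 0, 0]}}

```text
time: 13.8
eef_pos: [0.5542, -0.0473, 0.0682]
tcp_rot: [[0.315, 0.949, -0.017], [0.948, -0.315, -0.05], [-0.053, -0.0, -0.999]]
ft_force: [-3.7, -13.8, -0.4]
gripper_width: 0.0154
grip_force: 55.0
```

Run:
```python
from h import *
st=read_state();where(st);print(st['torque'])
for a in [(13.8,9.5,-3),(13.9,5,-3),(14,0,-3)]: press(a[0]/1e3,*a[1:],st)
```

```text
plunger n,x,z [189.6 580.4  74.9] pin [-96.  532.3  90.2] F n,x,z [-14.2  -1.6  -0.4] w 0.0154 t 13.8 grip 54.98761832714081
[-2.2389  0.6086 -0.0626]
pin goal z 0.0904 n -0.0959387518521995
row [ 0.     0.    -0.001 -0.     0.001 -0.002] w 0.0154 t 13.8
pin goal z 0.0903 n -0.09857241055975995
row [ 0.002  0.037 -0.001 -0.008  0.001 -0.152] w 0.0154 t 13.8
pin goal z 0.0903 n -0.09952175159226233
row [ 0.007  0.077 -0.001 -0.017  0.001 -0.318] w 0.0154 t 13.8
```

>>> {"method": "jog_arm", "body": {"steps": [0.001, 0.018, -0.001, -0.004, 0.001, -0.075, 0, 0.002, 0.037, -0.001, -0.008, 0.001, -0.152, 0, 0.004, 0.057, -0.001, -0.012, 0.001, -0.235, 0, 0.006, 0.077, -0.001, -0.016, 0.001, -0.318, 0, 0.006, 0.077, -0.001, -0.016, 0.001, -0.318, 0, 0.006, 0.077, -0.001, -0.016, 0.001, -0.318, 0]}}

```text
time: 14.4
eef_pos: [0.5772, -0.0532, 0.0686]
tcp_rot: [[0.153, 0.988, -0.007], [0.987, -0.153, -0.052], [-0.052, 0.001, -0.999]]
ft_force: [-2.1, -13.1, -0.1]
gripper_width: 0.0156
grip_force: 55.0
```

Run:
```python
from h import *
st=read_state();where(st);print(st['torque'])
for a in [(14,0,-3),(14,0,-1.1)]: press(a[0]/1e3,*a[1:],st)
```

```text
plunger n,x,z [189.5 578.6  75.4] pin [-100.1  578.5   90.5] F n,x,z [-13.3  -0.1  -0.1] w 0.0156 t 14.4 grip 54.98737335205078
[-2.3889  0.2824  0.0219]
pin goal z 0.0903 n -0.09952175159226233
row [ 0.002 -0.001  0.001  0.001 -0.    -0.001] w 0.0156 t 14.4
pin goal z 0.0812 n -0.09984913654557372
row [ 0.004 -0.001  0.016  0.001  0.063 -0.001] w 0.0156 t 14.4
```

>>> {"method": "jog_arm", "body": {"steps": [0.002, -0.001, 0.004, 0, 0.016, 0, 0, 0.003, -0.001, 0.008, 0, 0.032, 0, 0, 0.004, -0.001, 0.012, 0, 0.048, 0, 0, 0.004, -0.001, 0.016, 0, 0.063, 0, 0, 0.004, -0.001, 0.016, 0, 0.063, 0, 0, 0.004, -0.001, 0.016, 0, 0.063, 0, 0]}}

```text
time: 15.0
eef_pos: [0.5771, -0.0523, 0.0638]
tcp_rot: [[0.154, 0.988, -0.002], [0.988, -0.154, -0.019], [-0.019, 0.001, -1.0]]
ft_force: [-1.6, -13.0, -1.6]
gripper_width: 0.0154
grip_force: 55.0
```

Run:
```python
from h import *
st=read_state();where(st);print(st['torque'])
for a in [12,10,8,4]: press(a/1e3,0,-1.1,st)
```

```text
plunger n,x,z [190.  578.3  75.7] pin [-99.9 578.2  81.2] F n,x,z [-13.1   0.4  -1.6] w 0.0154 t 15.0 grip 54.98705327510834
[-2.4376  0.2719 -0.045 ]
pin goal z 0.0812 n -0.10184876796981703
row [-0.006 -0.001  0.     0.002  0.    -0.001] w 0.0154 t 15.0
pin goal z 0.0813 n -0.1038483993940603
row [-0.013 -0.001  0.     0.002  0.    -0.001] w 0.0154 t 15.0
pin goal z 0.0813 n -0.1058480308183036
row [-0.02  -0.001  0.     0.002  0.    -0.001] w 0.0154 t 15.0
pin goal z 0.0814 n -0.10984729366679019
row [-0.033 -0.001  0.     0.002  0.    -0.001] w 0.0154 t 15.0
```

>>> {"method": "jog_arm", "body": {"steps": [-0.004, -0.001, 0, 0, 0, 0, 0, -0.008, -0.001, 0, 0, 0, 0, 0, -0.011, -0.001, 0, 0, 0, 0, 0, -0.014, -0.001, 0, 0, 0, 0, 0, -0.014, -0.001, 0, 0, 0, 0, 0]}}

```text
time: 15.5
eef_pos: [0.5763, -0.0558, 0.0639]
tcp_rot: [[0.153, 0.988, -0.002], [0.988, -0.153, -0.018], [-0.018, 0.001, -1.0]]
ft_force: [-1.4, -10.7, -1.8]
gripper_width: 0.0153
grip_force: 55.0
```

Run:
```python
from h import *
st=read_state();where(st);print(st['torque'])
for a in [14,8,4]: press(a/1e3,0,-1.1,st)
```

```text
plunger n,x,z [186.4 578.1  75.9] pin [-103.5  578.    81.2] F n,x,z [-10.8   0.3  -1.8] w 0.0153 t 15.5 grip 54.98952805995941
[-2.0105  0.1979 -0.0433]
pin goal z 0.0812 n -0.09984913654557372
row [ 0.012  0.     0.     0.002 -0.002 -0.001] w 0.0153 t 15.5
pin goal z 0.0813 n -0.1058480308183036
row [-0.008  0.     0.     0.002 -0.002 -0.001] w 0.0153 t 15.5
pin goal z 0.0814 n -0.10984729366679019
row [-0.021  0.     0.     0.002 -0.002 -0.001] w 0.0153 t 15.5
```

>>> {"method": "jog_arm", "body": {"steps": [-0.005, 0, 0, 0, 0, 0, 0, -0.01, 0, 0, 0, 0, 0, 0, -0.014, 0, 0, 0, 0, 0, 0, -0.014, 0, 0, 0, 0, 0, 0]}}

```text
time: 15.9
eef_pos: [0.5757, -0.0593, 0.0639]
tcp_rot: [[0.153, 0.988, -0.002], [0.988, -0.153, -0.017], [-0.017, 0.001, -1.0]]
ft_force: [-0.9, -8.5, -1.1]
gripper_width: 0.0155
grip_force: 55.0
```

Run:
```python
from h import *
st=read_state();where(st);print(st['torque'])
for a in [4,3]: press(a/1e3,0,-1.1,st)
```

```text
plunger n,x,z [182.9 578.   76.1] pin [-107.1  578.    81.1] F n,x,z [-8.5  0.4 -1.1] w 0.0155 t 15.9 grip 54.99002695083618
[-1.5125  0.0773 -0.0475]
pin goal z 0.0814 n -0.10984729366679019
row [-0.009  0.     0.     0.002 -0.003 -0.   ] w 0.0155 t 15.9
pin goal z 0.0814 n -0.11084710937891183
row [-0.013  0.     0.     0.002 -0.003 -0.   ] w 0.0155 t 15.9
```

Still pure spring force, so the pin is well inside the right recess. I continue until it bottoms.

>>> {"method": "jog_arm", "body": {"steps": [-0.005, 0, 0, 0, 0, 0, 0, -0.009, 0, 0, 0, 0, 0, 0, -0.011, 0, 0, 0, 0, 0, 0, -0.011, 0, 0, 0, 0, 0, 0]}}

```text
time: 16.3
eef_pos: [0.5753, -0.062, 0.064]
tcp_rot: [[0.153, 0.988, -0.001], [0.988, -0.153, -0.017], [-0.017, 0.001, -1.0]]
ft_force: [-0.6, -5.7, -2.1]
gripper_width: 0.0155
grip_force: 55.0
```

Run:
```python
from h import *
st=read_state();where(st);print(st['torque'])
```

```text
plunger n,x,z [180.2 578.   76.2] pin [-109.8  578.    81. ] F n,x,z [-5.7  0.3 -2.1] w 0.0155 t 16.3 grip 54.99071180820465
[-1.1144 -0.0089 -0.0807]
```

>>> {"method": "jog_arm", "body": {"steps": [-0.002, 0, 0, 0, 0, 0, 0, -0.003, 0, 0, 0, 0, 0, 0, -0.003, 0, 0, 0, 0, 0, 0]}}

```text
time: 16.6
eef_pos: [0.5752, -0.0621, 0.0639]
tcp_rot: [[0.152, 0.988, -0.001], [0.988, -0.152, -0.016], [-0.016, 0.001, -1.0]]
ft_force: [-0.3, -4.6, -1.5]
gripper_width: 0.0153
grip_force: 55.0
```

Bottomed: the command moved 0.9 mm, the rail only 0.1 mm, and the vertical force is just its weight. Release and lift.

>>> {"method": "jog_arm", "body": {"steps": [0, 0, 0, 0, 0, 0, 0.25, 0, 0, 0, 0, 0, 0, 0.4, 0, 0, 0, 0, 0, 0, 0.4, 0, 0, 0, 0, 0, 0, 0.4, 0, 0, 0, 0, 0, 0, 0.4], "squeeze": 10}}

```text
time: 17.1
eef_pos: [0.5751, -0.0614, 0.0639]
tcp_rot: [[0.152, 0.988, -0.002], [0.988, -0.152, -0.015], [-0.015, 0.001, -1.0]]
ft_force: [-0.5, 0.2, 0.4]
gripper_width: 0.0371
grip_force: 0.0
```

>>> {"method": "jog_arm", "body": {"steps": [0, 0, -0.03, 0, 0, 0, 0.4, 0, 0, -0.08, 0, 0, 0, 0.4, 0, 0, -0.2, 0, 0, 0, 0.4, 0, 0, -0.35, 0, 0, 0, 0.4, 0, 0, -0.5, 0, 0, 0, 0.4, 0, 0, -0.5, 0, 0, 0, 0.4, 0, 0, -0.5, 0, 0, 0, 0.4]}}

```text
time: 17.8
eef_pos: [0.5768, -0.0596, 0.2173]
tcp_rot: [[0.152, 0.988, 0.004], [0.988, -0.152, -0.016], [-0.015, 0.006, -1.0]]
ft_force: [-0.9, -0.3, -0.9]
gripper_width: 0.0371
grip_force: 0.0
```

Run:
```python
from h import *
st=read_state();print(st['eef_pos'],st['time']);im=read_camera('wrist');s=read_camera('scene')
cv2.imwrite('pics/end.png',np.hstack([cv2.resize(im,(440,330)),cv2.resize(s[140:240,150:300],(360,240)).copy() if 0 else cv2.copyMakeBorder(cv2.resize(s[135:245,140:300],(360,248),interpolation=2),0,82,0,0,0)]))
print(im.shape)
```

```text
[ 0.5768 -0.0596  0.2173] 17.8
(384, 512, 3)
```

View pics/end.png

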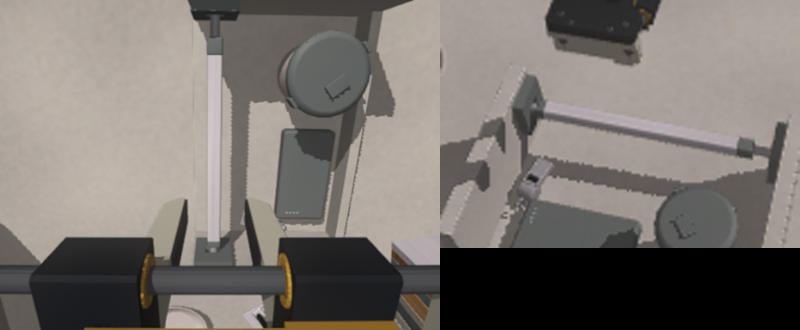

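The rail spans both plates by itself: the plunger enters the left plate at (215,16), the pin enters the right plate at (212,247), and the gripper is clear.

```bash
python3 -c "
from plant import *
print(sign_off())"
```

```text
the job is handed in; nothing more can be done
None
```

The guard rail is fitted with both ends in their sockets, held by its own spring with the gripper clear of it. I handed the job in at about 18 s; forces read at the wrist along the rail stayed under about 15 N.

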